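# Lock the plate shaker's clamp nut with its jam nut

## Task

Fit the wide-jawed spanner round the lower nut on the shaker's deck, lying flat on the deck with its handle on the robot's side next to the stop pin. Then turn the jam nut above it clockwise (seen from above) until it is tight, so that the spanner and pin keep the lower nut from turning along with it. Leave the spanner lying on the lower nut.

Things in the scene. Friction and masses are not known exactly. Their poses are not given: they have to be found in the camera images.
- spanner: Flat open-ended spanner on the bench, 0.3 kg; slot 54 mm wide (the similar spanner nearby, slot 24 mm, does not fit). Origin: middle of the slot, underside; comes onto the stud axis when fitted. x points out of the open end, z up. Steel prongs 12 mm thick, x -42 to 32 mm, 82 mm over both; crosspiece x -56 to -42. Black handle x -170 to -56, 20 wide, 32 tall; balance point x -82.
- stud (a point): Axis of both nuts, at the surface of the fixed shaker's deck (280 x 210 mm, 60 mm above the bench). x points along the deck, away from the robot; the fitted spanner's x points the same way, its handle over the deck toward -x. Steel stop pin, 14 mm thick, 24 tall, at x -145, y +29 mm: the fitted handle lies on its -y side, 12 mm clear, and swings against it as the nuts are turned.
- lower_nut (a joint): Lower nut's angle, rad, growing clockwise from above; starts within 0.05 of 0. Rectangular dark steel nut 68 x 42 mm, its top 20 mm above the deck; at 0 its length lies along x of stud. The slot goes over its 42 mm width with 6 mm to spare each side, from above or slid along x. Turns easily (0.03 N m): unless held it turns along with the jam nut.
- jam_nut (a joint): Jam nut's angle relative to lower_nut, rad, growing clockwise from above: starts 0 to 0.25, tight at its stop, 0.9. Collar 34 mm wide, 20 to 28 mm above the deck; on it an upright brass bar to grip, 40 long, 12 thick, 28 to 60 mm above the deck. At 0 the bar lies along the lower nut. Takes 0.12 N m; the held lower nut gives up to 0.3 rad first, so turn up to 1.2 rad in all.

How it is judged (in metres and radians):
On the way, in this order (a step that is already met when the one before it is completed fails the run):
1. the wide spanner lies flat on the deck with its slot round the lower nut, while the jam nut is still loose (horizontal distance between spanner and stud below 0.025 m and z of spanner in the frame of stud below 0.007 m and angle between spanner's own z axis and vertical below 0.15 rad and angle between the x axis of spanner and the x axis of stud, either way round below 0.4 rad and value of joint jam_nut below 0.5 rad), for 0.2 s.
2. the jam nut is tight with the spanner on the lower nut (horizontal distance between spanner and stud below 0.025 m and z of spanner in the frame of stud below 0.007 m and angle between spanner's own z axis and vertical below 0.15 rad and angle between the x axis of spanner and the x axis of stud, either way round below 0.4 rad and value of joint jam_nut above 0.75 rad), for 0.2 s.
At the end, for the whole second after the job is handed in: Jam nut above 0.75 rad (of 0.9); lower nut within 0.45 rad of zero; wide spanner at rest flat on the deck round the lower nut: origin within 25 mm of the stud axis and under 7 mm above the deck, tilt under 0.15 rad, x axis within 0.4 rad of the deck's (all of step 2 and value of joint lower_nut between -0.45 and 0.45 rad and linear speed of spanner below 0.02 m/s); the robot touches nothing.
It fails at once if the lower nut turns more than 0.45 rad (26 degrees) from zero, either way (value of joint lower_nut above 0.45 rad or value of joint lower_nut below -0.45 rad).
It also fails if it takes over 56 s, if anything falls off the work surface, if the arm or the gripper's body presses on something with over 40 N, if the wrist force passes 120 N, or if a joint passes its speed limit or range.

## Robot

A 6-joint arm with a two-finger parallel gripper is mounted at the origin on the work surface. World frame = base frame: x ahead of the robot, y to its left, z up, the work surface at z = 0. Lengths are in mm, angles in rad, forces in N, time in s.
With the tool pointing down it reaches from about 350 to 875 mm from the base axis. Payload 4.2 kg.
Tool frame: the origin (TCP) lies at the very end of the fingers, on their centre line; the grasp point (between the pads) lies 19 mm behind it; z points along the fingers, y is the line along which they close (so a half turn about z gives the same grasp; the last joint's range is limited). The gripper opens to 85 mm and grips with 20 to 120 N. Pads are 22 mm wide; open, the fingers measure 114 mm over their backs; the gripper's body (76 mm by 85 mm) begins 54 mm behind the grasp point. The pads swing forward as they close: fully open they stand 13 mm farther back than shut.
Start: joints at [-0.943, 0.385, 0.008, 0, -1.194, -0.259], TCP at [225.324, -582.948, 231.312] pointing down, gripper open.
Joint ranges: [-3.14, 3.14], [-1.21, 2.06], [-1.07, 1.41], [-3.16, 2.05], [-2.99, -0.16], [-3.1, 3.1]. Speed limits (rad/s): [2.79, 2.79, 3.14, 3.14, 3.14, 3.14].

## Interface

Orientations are given as a unit quaternion [x, y, z, w].
In Python, from bench import arm gives the robot as it stands.
- The arm moves only by the tool servo_tool, never from a script. Its argument "rows" is a list that holds one entry, the list of rows, each a list of 7 numbers: the finger opening in mm, from 0 to 85.4, then the shift along the tool's x, y, z in mm, then the turn, a rotation vector about the tool's x, y, z in rad. A call has 1 to 10 rows; each row is the pose to reach, as a shift and turn from the pose commanded when the call began, along the tool's axes at that moment; what a row does not reach only later rows make up. A row lasts 1/8 s, in which the tool goes at most 62.5 mm and 10.7 degrees, less where a joint would pass 70% of its speed; a pose out of reach is approached as far as the arm can. A call with a gripper value outside its range is refused whole. The fingers move at their own pace and stop on an object; the grip force is fixed at half the most. Time passes only in rows, so rows that repeat a pose let the fingers close. It gives the time, the measured TCP pose, the force, the opening and the grip force at its end, in the units of the state.
- arm.read_state(): the state, without advancing time (a new reading comes with each control period).
- arm.get_image(name): name is "scene" or "top"; returns the picture (384x512x3 uint8, red, green, blue); there is no depth.
- arm.camera_params(name): a dict with "intrinsics" (3x3 intrinsics, pixels), "R" (3x3) and "t" (3): a world point X has camera coordinates R X + t. Camera axes: x right, y down, z forward; pixel columns grow to the right and rows downward; lengths in mm; the calibration is good to about 2 mm. A picture is of the moment at which its call begins. camera_params takes no time and is no camera call.
- arm.job_done(): hands the job in; it is judged then, once.
The state is a dict: "clock": time; "joints": joint angles; "joint_vel": joint speeds; "joint_efforts": joint torques, N m; "position": TCP position; "ee_rot": TCP orientation; "contact_force": force on the tool from outside, world axes, zero at the start; "wrist_torque": the same for the moment, N m; "gripper_width": finger opening in mm; "grasp_force": force on a finger pad.
Only numpy, scipy, OpenCV 4.12 (cv2) and the standard library are available. Lean on these libraries where they do the work, as an engineer would, in place of code of your own. Each camera call takes 0.05 s, during which the arm holds its last target. There are 200 camera calls.

## Working session

There is one attempt and no reset: what is moved stays moved. The work goes in short steps, Python scripts to look and compute and a tool call to move; the robot and the scene stay as the last step left them, time stands still between calls to the robot, and variables do not carry over. Pictures are saved under pics/ and viewed, at most 10 in all, crops included, and the job is handed in when it is done.

Besides the shell and the picture viewer there is one more tool, called after "Call:" as name([rows], argument=value, ...), one row to a line, values as JSON. servo_tool: Moves the arm, as the interface text tells. Its arguments: {"type":"object","properties":{"rows":{"type":"array"}},"required":["rows"]}

```bash
mkdir -p pics; ls; cat > h.py <<'E'
import numpy as np, cv2
from bench import arm
def snap(n,f,crop=None,s=1):
    im=arm.get_image(n)[:,:,::-1]
    cv2.imwrite('pics/raw_'+f,im)
    if crop: a,b,c,d=crop; im=im[b:d,a:c]
    if s!=1: im=cv2.resize(im,None,fx=s,fy=s,interpolation=cv2.INTER_CUBIC)
    cv2.imwrite('pics/'+f,im)
def ray(n,u,v,z):
    c=arm.camera_params(n);K=np.array(c['intrinsics']);R=np.array(c['R']);t=np.array(c['t'])
    d=R.T@np.linalg.solve(K,[u,v,1.]);o=-R.T@t
    return (o+d*(z-o[2])/d[2]).round(1)
def proj(n,X):
    c=arm.camera_params(n);p=np.array(c['intrinsics'])@(np.array(c['R'])@X+np.array(c['t']));return (p[:2]/p[2]).round(1)
E
python3 - <<'E'
from h import *
snap('top','t1.png',None,1.5);snap('scene','s1.png',None,1.5)
for n in('top','scene'):
    c=arm.camera_params(n);print(n,c)
print(arm.read_state())
E
```

```text
pics
top {'intrinsics': array([[361.46485491,   0.        , 257.77920811],
       [  0.        , 361.46485491, 189.54317444],
       [  0.        ,   0.        ,   1.        ]]), 'R': array([[ 0.02774148, -0.9995751 , -0.00894574],
       [-0.98927278, -0.02616935, -0.14371687],
       [ 0.1434217 ,  0.0128367 , -0.98957841]]), 't': array([-65.52966884, 608.85398247, 705.47760636])}
scene {'intrinsics': array([[362.10015844,   0.        , 255.45566404],
       [  0.        , 362.10015844, 194.29609909],
       [  0.        ,   0.        ,   1.        ]]), 'R': array([[-0.10893582,  0.99393898,  0.0147744 ],
       [ 0.62834422,  0.08036833, -0.77377288],
       [-0.77027042, -0.07500817, -0.63329081]]), 't': array([ 114.66543626, -317.90945846, 1196.18710221])}
{'clock': 0.1, 'joints': array([-9.43401133e-01,  3.85479694e-01,  6.76544630e-03, -4.30208786e-04,
       -1.19400222e+00, -2.58605792e-01]), 'joint_vel': array([-0.00081913, -0.00018924,  0.00324151,  0.00171718, -0.00053134,
       -0.00100466]), 'joint_efforts': array([-2.19789981e-03, -3.93316698e+01,  1.88928330e+01,  4.19796333e+00,
       -2.56633379e-03,  2.52903298e-06]), 'position': array([ 225.13484422, -582.4851481 ,  230.33282061]), 'ee_rot': array([-1.83273448e-01,  9.83061484e-01,  9.53098795e-04, -2.30898109e-04]), 'contact_force': array([ 0.18236337, -0.35015565,  0.33995775]), 'wrist_torque': array([ 0.00976083,  0.03181145, -0.03462762]), 'grasp_force': 0.0, 'gripper_width': 85.87676089676988}
```

View pics/t1.png

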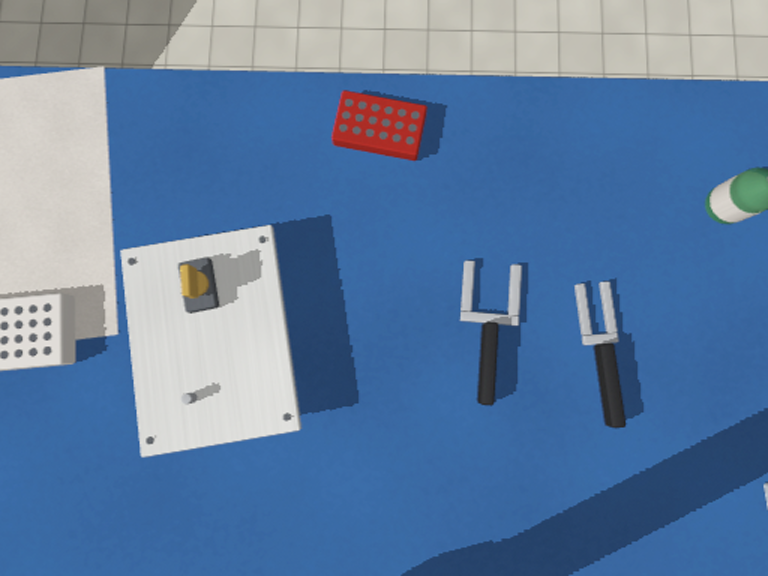

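View pics/s1.png

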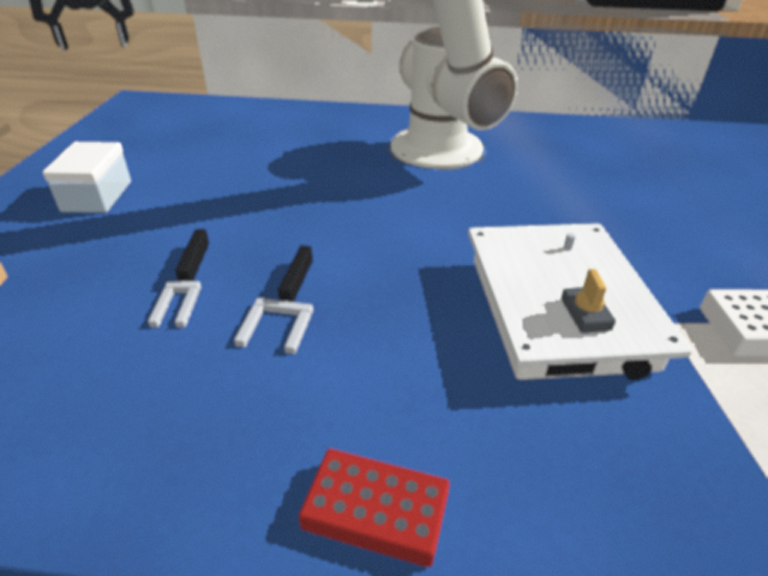

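Wide spanner: prong tips at about (468,262) and (516,265), handle end (486,403). Nut is at (199,285), pin at (188,398) and deck corners at (121,250), (270,226), (299,430), (143,456), all in the 1.5x top view. Next, enlarged crops.

```bash
python3 - <<'E'
from h import *
im=cv2.imread('pics/raw_t1.png')
a=cv2.resize(im[140:310,75:205],None,fx=3.5,fy=3.5,interpolation=cv2.INTER_CUBIC)
b=cv2.resize(im[165:275,300:355],None,fx=5.4,fy=5.4,interpolation=cv2.INTER_CUBIC)
a=a[:594];b=b[:594]
print(a.shape,b.shape)
b=cv2.copyMakeBorder(b,0,a.shape[0]-b.shape[0],0,0,cv2.BORDER_CONSTANT)
cv2.imwrite('pics/c1.png',np.hstack([a,b]))
E
```

```text
(594, 455, 3) (594, 297, 3)
```

View pics/c1.png

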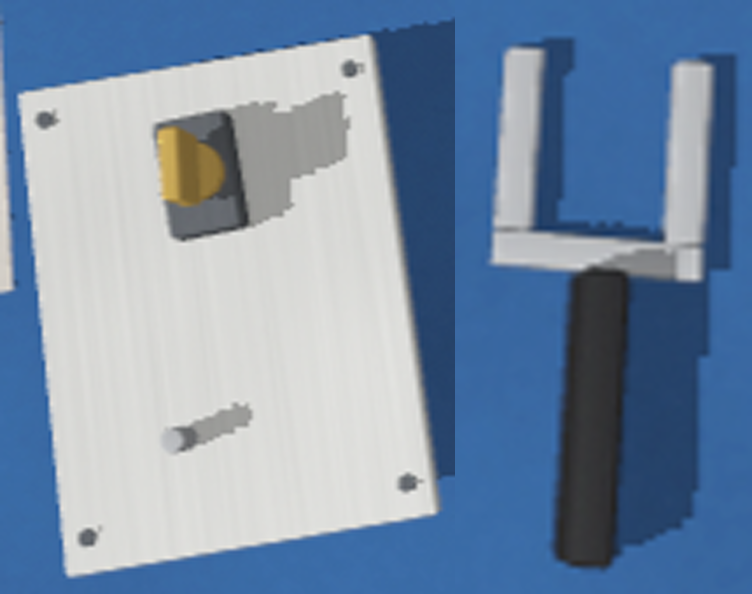

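```bash
python3 - <<'E'
from h import *
A=lambda u,v,z:ray('top',75+u/3.5,140+v/3.5,z)
B=lambda u,v,z:ray('top',300+(u-455)/5.4,165+v/5.4,z)
c=[A(*p,60)[:2] for p in((18,94),(373,35),(438,513),(67,577))]
print('deck',c,[np.linalg.norm(c[i]-c[(i+1)%4]) for i in range(4)])
d=(c[0]+c[1]-c[2]-c[3])/2; d2=(c[0]-c[1]+c[3]-c[2])/2
yaw=np.arctan2(d[1],d[0]);yaw2=np.arctan2(-d2[0],d2[1]);print('yaw',yaw,yaw2)
y=(yaw+yaw2)/2;R=np.array([[np.cos(y),-np.sin(y)],[np.sin(y),np.cos(y)]])
pin=A(175,439,84)[:2];print('pin',pin,'stud from pin',pin-R@[-145,29])
n=[A(*p,80)[:2] for p in((155,125),(178,240))];print('nut left',n,np.linalg.norm(n[0]-n[1]),np.arctan2(*(n[0]-n[1])[::-1]),'stud',(n[0]+n[1])/2+R@[0,-21])
print('nut right bottom', [A(*p,60)[:2] for p in((234,111),(247,227))])
print('bar top', [A(*p,120)[:2] for p in((157,128),(162,198),(178,126),(188,205))])
for nm,p in dict(tipL=(507,47,12),tipLi=(544,48,12),tipRi=(673,61,12),tipR=(713,64,12),cL=(492,265,12),cR=(703,281,6),h1=(572,270,32),h2=(628,272,32),e1=(555,562,32),e2=(612,566,32)).items(): print(nm,B(*p))
c=arm.camera_params('top');print('cam',-np.array(c['R']).T@c['t'])
E
```

```text
deck [array([645.5, 317. ]), array([686.3, 110.3]), array([413.6,  58. ]), array([373.1, 262.6])] [np.float64(210.68822938170987), np.float64(277.66991194582096), np.float64(208.56991633502665), np.float64(277.7789048866022)]
yaw 0.19329982680260965 0.19515026471757785
pin [451.6 199.7] stud from pin [599.47082268 199.2311719 ]
nut left [array([625.6, 226.7]), array([560.6, 208.3])] 67.55412644687222 0.27585964758067677 stud [597.15313041 196.89485176]
nut right bottom [array([638.6, 189.1]), array([570.8, 176.5])]
bar top [array([617.1, 209.3]), array([579.4, 203.5]), array([618.5, 198.1]), array([576.1, 189.3])]
tipL [ 652.7 -160.2   12. ]
tipLi [ 652.7 -175.1   12. ]
tipRi [ 648.7 -226.8   12. ]
tipR [ 647.9 -242.8   12. ]
cL [ 564.8 -154.9   12. ]
cR [ 561.2 -239.6    6. ]
h1 [ 562.1 -183.2   32. ]
h2 [ 561.9 -204.8   32. ]
e1 [ 451.7 -177.1   32. ]
e2 [ 450.9 -198.5   32. ]
cam [502.95976393 -58.62451376 785.04178537]
```

```bash
cat >> h.py <<'E'
from scipy.spatial.transform import Rotation as Ro
def to(x,y,z,az):
    "tool-frame shift and turn to a TCP position, tool down, tool-y azimuth az"
    s=arm.read_state();R=Ro.from_quat(s['ee_rot'])
    Y=np.array([np.cos(az),np.sin(az),0]);Z=np.array([0,0,-1.]);T=Ro.from_matrix(np.c_[np.cross(Y,Z),Y,Z])
    print('shift',(R.inv().apply(np.array([x,y,z])-s['position'])).round(1),'turn',(R.inv()*T).as_rotvec().round(3),'joints',s['joints'].round(2))
E
python3 -c "
from h import *
to(538,-193.8,230,1.502);to(538,-193.8,100,1.502)"
```

```text
shift [-431.9  249.8    0.8] turn [ 0.002 -0.001  0.437] joints [-0.94  0.39  0.01 -0.   -1.19 -0.26]
shift [-431.9  249.6  130.8] turn [ 0.002 -0.001  0.437] joints [-0.94  0.39  0.01 -0.   -1.19 -0.26]
```

Call:
servo_tool([
  [[60,-432,250,0,0,0,0.437],[60,-432,250,0,0,0,0.437],[60,-432,250,0,0,0,0.437],[60,-432,250,0,0,0,0.437],[60,-432,250,0,0,0,0.437],[60,-432,250,0,0,0,0.437],[60,-432,250,130,0,0,0.437],[60,-432,250,130,0,0,0.437],[60,-432,250,130,0,0,0.437],[60,-432,250,130,0,0,0.437]],
])

```text
clock: 1.35
position: [537.0, -191.5, 97.0]
ee_rot: [0.033, 0.999, 0.001, -0.004]
contact_force: [-0.1, 0.2, 0.2]
gripper_width: 60.2
grasp_force: 0.0
```

Call:
servo_tool([
  [[60,0,0,0,0,0,0],[60,0,0,0,0,0,0]],
])

```text
clock: 1.6
position: [538.4, -194.9, 102.6]
ee_rot: [0.035, 0.999, -0.0, 0.001]
contact_force: [-0.1, -0.4, 0.1]
gripper_width: 60.1
grasp_force: 0.0
```

```bash
python3 -c "
from h import *
to(538,-193.8,6,1.502)"
```

```text
shift [ 0.7  1.1 96.6] turn [-0.     0.002 -0.001] joints [-0.06  0.42 -0.29  0.   -0.85 -1.58]
```

Call:
servo_tool([
  [[60,0.7,1,50,0,0,0],[60,0.7,1,80,0,0,0],[60,0.7,1,95,0,0,0],[60,0.7,1,95,0,0,0],[0,0.7,1,95,0,0,0],[0,0.7,1,95,0,0,0],[0,0.7,1,95,0,0,0],[0,0.7,1,95,0,0,0],[0,0.7,1,95,0,0,0],[0,0.7,1,95,0,0,0]],
])

```text
clock: 2.85
position: [538.6, -193.1, 7.8]
ee_rot: [0.034, 0.999, -0.0, 0.001]
contact_force: [-0.7, -0.1, 6.2]
gripper_width: 18.7
grasp_force: 60.4
```

Call:
servo_tool([
  [[0,0,0,0,0,0,0],[0,0,0,-20,0,0,0],[0,0,0,-60,0,0,0],[0,0,0,-110,0,0,0],[0,0,0,-150,0,0,0],[0,0,0,-180,0,0,0],[0,0,0,-180,0,0,0]],
])

```text
clock: 3.72
position: [538.5, -192.9, 188.3]
ee_rot: [0.034, 0.999, 0.0, 0.003]
contact_force: [0.5, 0.8, -3.0]
gripper_width: 19.0
grasp_force: 59.3
```

```bash
python3 -c "
from h import *
print(arm.read_state()['wrist_torque'])
to(517.5,182.2,187,1.765)"
```

```text
[ 0.02820923  0.04128109 -0.03534664]
shift [ 46.6 372.8   1.2] turn [-0.     0.005 -0.262] joints [-0.06  0.33 -0.19 -0.   -1.05 -1.58]
```

Call:
servo_tool([
  [[0,4,30,0,0,0,0],[0,11,80,0,0,0,-0.05],[0,18,140,0,0,0,-0.1],[0,25,200,0,0,0,-0.15],[0,33,260,0,0,0,-0.2],[0,40,320,0,0,0,-0.262],[0,45,360,0,0,0,-0.262],[0,46.6,373,0,0,0,-0.262],[0,46.6,373,0,0,0,-0.262],[0,46.6,373,0,0,0,-0.262]],
])

```text
clock: 4.97
position: [516.0, 181.0, 185.5]
ee_rot: [-0.096, 0.995, -0.0, -0.001]
contact_force: [0.3, -0.4, -3.0]
gripper_width: 18.5
grasp_force: 59.4
```

Call:
servo_tool([
  [[0,0,0,20,0,0,0],[0,0,0,38,0,0,0],[0,0,0,45,0,0,0],[0,0,0,45,0,0,0],[0,0,0,45,0,0,0]],
])

```text
clock: 5.6
position: [517.1, 182.3, 142.2]
ee_rot: [-0.097, 0.995, 0.0, 0.001]
contact_force: [-0.1, 0.1, -1.8]
gripper_width: 18.8
grasp_force: 59.4
```

```bash
python3 - <<'E'
from h import *
snap('top','t2.png');snap('scene','s2.png')
a=cv2.resize(cv2.imread('pics/raw_t2.png')[140:310,75:205],None,fx=3.5,fy=3.5,interpolation=cv2.INTER_CUBIC)[:594]
b=cv2.resize(cv2.imread('pics/raw_s2.png')[130:270,300:410],None,fx=3.1,fy=3.1,interpolation=cv2.INTER_CUBIC)
b=cv2.copyMakeBorder(b,0,594-b.shape[0],0,0,cv2.BORDER_CONSTANT)
cv2.imwrite('pics/c2.png',np.hstack([a,b]))
to(517.5,182.2,142,1.765);print(arm.read_state()['position'])
E
```

```text
shift [-0.5 -0.4  0.1] turn [ 0.001  0.002 -0.   ] joints [ 0.64  0.34 -0.31  0.   -0.92 -2.01]
[516.90253366 182.45868808 142.11510331]
```

View pics/c2.png

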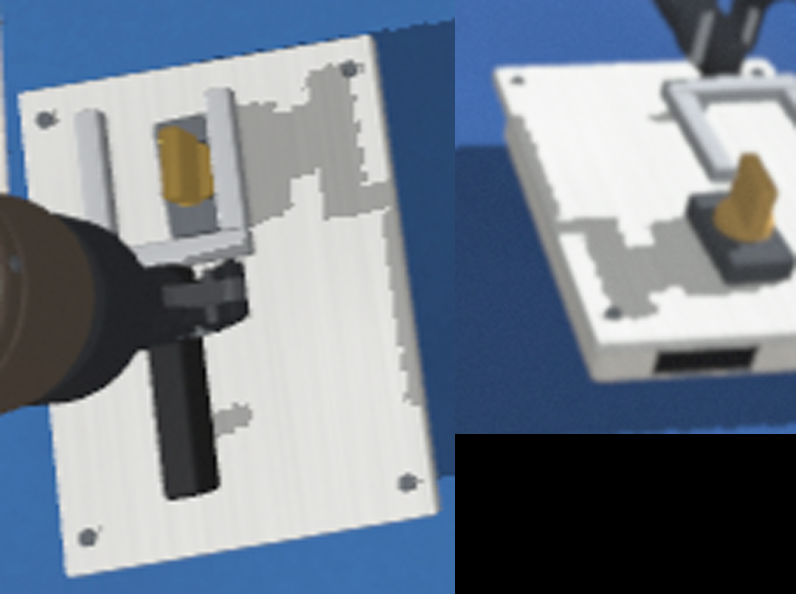

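Spanner over nut: prong tips at (78–104,112) and (206–234,90), handle end about (165–218,495), in crop pixels. I'll check these against the stud.

```bash
python3 - <<'E'
from h import *
A=lambda u,v,z:ray('top',75+u/3.5,140+v/3.5,z)[:2]
L,Li,Ri,Rr=[A(*p,146) for p in((77,113),(104,111),(206,91),(234,89))]
e=(A(165,498,166)+A(218,490,166))/2
print(L,Li,Ri,Rr,np.linalg.norm(L-Rr),e)
m=(L+Li+Ri+Rr)/4;d=m-e;l=np.linalg.norm(d);print(m,l,'yaw',np.arctan2(d[1],d[0]),'origin',m-32*d/l, e+170*d/l)
E
```

```text
[619.4 240.9] [620.8 227. ] [632.7 175. ] [634.1 160.6] 81.63442901129402 [432.1  159.45]
[626.75  200.875] 199.00917849435987 yaw 0.20968951751846004 origin [595.4509411  194.21400069] [598.37625042 194.83655882]
```

Call:
servo_tool([
  [[0,-1.5,2.2,10,0,0,0],[0,-1.5,2.2,25,0,0,0],[0,-1.5,2.2,38,0,0,0],[0,-1.5,2.2,46,0,0,0],[0,-1.5,2.2,46,0,0,0],[0,-1.5,2.2,46,0,0,0],[0,-1.5,2.2,46,0,0,0]],
])

```text
clock: 6.58
position: [517.9, 185.0, 95.9]
ee_rot: [-0.097, 0.995, 0.0, 0.001]
contact_force: [-0.1, 0.4, -3.7]
gripper_width: 18.9
grasp_force: 59.4
```

```bash
python3 - <<'E'
from h import *
snap('top','t3.png')
im=cv2.imread('pics/raw_t3.png')
a=cv2.resize(im[150:290,85:165],None,fx=4.2,fy=4.2,interpolation=cv2.INTER_CUBIC)
b=cv2.resize(im[160:220,90:165],None,fx=6,fy=6,interpolation=cv2.INTER_CUBIC)
b=cv2.copyMakeBorder(b,0,a.shape[0]-b.shape[0],0,0,cv2.BORDER_CONSTANT)
cv2.imwrite('pics/c3.png',np.hstack([a,b])); print(a.shape)
E
```

```text
(588, 336, 3)
```

View pics/c3.png

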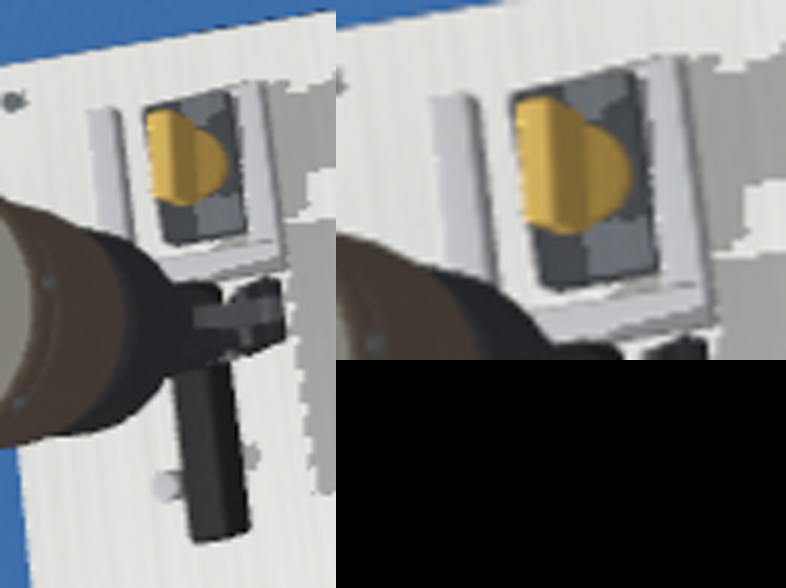

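Nut is visible inside the slot, its left edge (512,95)→(540,288) and its right (637,70)→(658,272). Inner prong edges are at about (478,97) and (651,58).

```bash
python3 - <<'E'
from h import *
A=lambda u,v,z:ray('top',90+(u-336)/6,160+v/6,z)[:2]
y=.194;R=np.array([[np.cos(y),-np.sin(y)],[np.sin(y),np.cos(y)]]);S=np.array([598,198])
f=lambda *a:print((R.T@(A(*a)-S)).round(1))
print('prongs: L outer,L inner top,L inner bottom,R inner,R outer; at tip; cross right back')
for a in((430,95,100),(468,93,100),(480,98,88),(651,58,100),(683,57,100),(714,322,88)): f(*a)
print('nut L front, L back, R front bottom, R back bottom')
for a in((512,95,80),(540,290,80),(637,70,60),(659,273,60)): f(*a)
E
```

```text
prongs: L outer,L inner top,L inner bottom,R inner,R outer; at tip; cross right back
[31.8 41.6]
[30.4 29.4]
[31.1 30.4]
[ 32.  -30.2]
[ 30.6 -40.6]
[-54.5 -36.4]
nut L front, L back, R front bottom, R back bottom
[32.4 22.8]
[-33.7  20.9]
[ 38.8 -13.1]
[-31.5 -12.1]
```

Call:
servo_tool([
  [[0,0,1,0,0,0,0],[0,0,1,8,0,0,0],[0,0,1,16,0,0,0],[0,0,1,22,0,0,0],[0,0,1,26,0,0,0],[0,0,1,27.5,0,0,0],[0,0,1,27.5,0,0,0],[0,0,1,27.5,0,0,0]],
])

```text
clock: 7.62
position: [517.5, 185.9, 68.0]
ee_rot: [-0.097, 0.995, 0.0, 0.0]
contact_force: [-0.1, -0.1, -2.2]
gripper_width: 18.7
grasp_force: 59.4
```

Call:
servo_tool([
  [[0,0,0,0.7,0,0,0],[45,0,0,0.7,0,0,0],[45,0,0,0.7,0,0,0],[45,0,0,0.7,0,0,0],[45,0,0,0.7,0,0,0],[45,0,0,-40,0,0,0],[45,0,0,-90,0,0,0],[45,0,0,-130,0,0,0],[45,80,0,-130,0,0,0],[45,80,0,-130,0,0,0]],
])

```text
clock: 8.88
position: [436.0, 169.1, 198.0]
ee_rot: [-0.097, 0.995, 0.0, -0.001]
contact_force: [0.3, -0.4, 0.3]
gripper_width: 44.7
grasp_force: 0.0
```

```bash
python3 - <<'E'
from h import *
snap('top','t4.png');snap('scene','s4.png')
im=cv2.imread('pics/raw_t4.png')
a=cv2.resize(im[150:290,85:185],None,fx=4.2,fy=4.2,interpolation=cv2.INTER_CUBIC)
b=cv2.resize(cv2.imread('pics/raw_s4.png')[140:260,310:420],None,fx=3.4,fy=3.4,interpolation=cv2.INTER_CUBIC)
b=cv2.copyMakeBorder(b,0,a.shape[0]-b.shape[0],0,0,cv2.BORDER_CONSTANT)
cv2.imwrite('pics/c4.png',np.hstack([a,b])); print(a.shape)
print(arm.read_state()['position'],arm.read_state()['joints'])
E
```

```text
(588, 420, 3)
[437.26850116 169.79866649 198.21960555] [ 7.17909153e-01  1.47751048e-01 -4.10416778e-01 -1.95099823e-04
 -1.01225310e+00 -2.09367860e+00]
```

View pics/c4.png

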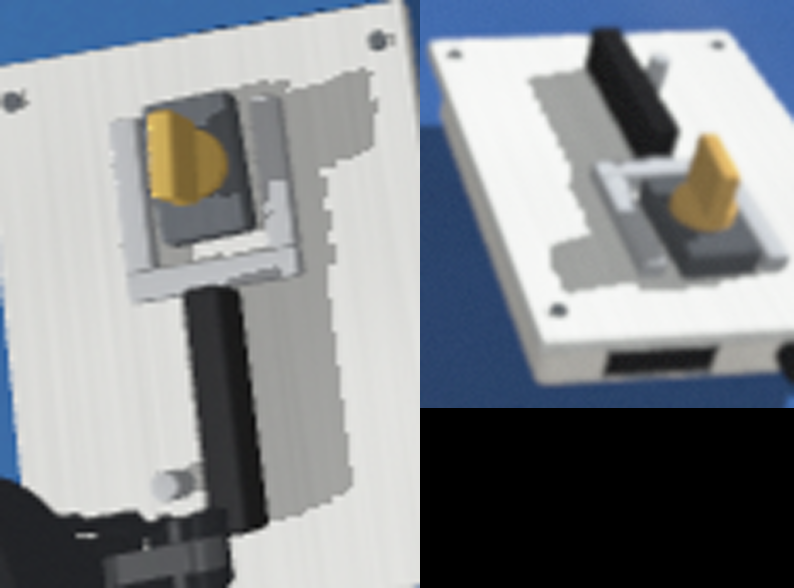

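Spanner lies flat round the nut, pin clear of the handle on its left. Bar top face: about (147,113),(168,109),(177,200),(152,194).

```bash
python3 - <<'E'
from h import *
A=lambda u,v,z:ray('top',85+u/4.2,150+v/4.2,z)[:2]
q=[A(*p,120) for p in((147,113),(168,109),(177,200),(152,194))]
print(q,sum(q)/4)
for i,j in((3,0),(2,1)): d=q[j]-q[i];print(np.linalg.norm(d),np.arctan2(d[1],d[0]))
e=[A(*p,y) for p,y in(((190,530),92),((238,528),92))];print('handle end',e)
e=[A(*p,y) for p,y in(((111,122),72),((280,96),72))];print('tips outer',e)
# bar mask for orientation
im=cv2.imread('pics/raw_t4.png');c=im[150:290,85:185];h=cv2.cvtColor(c,cv2.COLOR_BGR2HSV)
for lo in(150,170,190):
    m=cv2.inRange(h,(12,120,lo),(35,255,255));p=np.argwhere(m)[:,::-1].astype(np.float32)
    r=cv2.minAreaRect(p);b=cv2.boxPoints(r);print(lo,len(p),[ray('top',85+x,150+y,120)[:2] for x,y in b])
E
```

```text
[array([616.5, 209. ]), array([618.5, 199.7]), array([577.8, 192.4]), array([580.1, 203.7])] [598.225 201.2  ]
36.78382796827974 0.14458832069407632
41.34948609112335 0.1774740969715936
handle end [array([432.7, 185.3]), array([434.2, 163.8])]
tips outer [array([619.8, 245.2]), array([634.6, 165. ])]
150 108 [array([617.3, 210.6]), array([618.6, 199.9]), array([577. , 192.6]), array([575.7, 203.3])]
170 93 [array([616.1, 209.1]), array([616.9, 200.6]), array([580.8, 195.5]), array([580., 204.])]
190 82 [array([616.3, 208.9]), array([616.5, 201.4]), array([580.6, 198.5]), array([580.4, 206. ])]
```

```bash
python3 -c "
from h import *
to(598,200,170,1.765)"
```

```text
shift [-163.5   -1.5   28.3] turn [0.    0.    0.001] joints [ 0.72  0.15 -0.41 -0.   -1.01 -2.09]
```

Call:
servo_tool([
  [[40,-30,0,0,0,0,-0.17],[40,-60,0,0,0,0,-0.34],[40,-90,0,10,0,0,-0.52],[40,-120,0,20,0,0,-0.7],[40,-150,-1,28,0,0,-0.88],[40,-163.5,-1.5,28,0,0,-1.06],[40,-163.5,-1.5,28,0,0,-1.24],[40,-163.5,-1.5,28,0,0,-1.42],[40,-163.5,-1.5,28,0,0,-1.6],[40,-163.5,-1.5,28,0,0,-1.6]],
])

```text
clock: 10.22
position: [600.4, 200.5, 169.0]
ee_rot: [0.781, -0.625, 0.0, 0.0]
contact_force: [0.1, 0.4, 0.4]
gripper_width: 39.8
grasp_force: 0.0
```

Call:
servo_tool([
  [[40,0,0,0,0,0,-0.18],[40,0,0,0,0,0,-0.36],[40,0,0,0,0,0,-0.54],[40,0,0,0,0,0,-0.72],[40,0,0,0,0,0,-0.9],[40,0,0,0,0,0,-1.08],[40,0,0,0,0,0,-1.26],[40,0,0,0,0,0,-1.44],[40,0,0,0,0,0,-1.505],[40,0,0,0,0,0,-1.505]],
])

```text
clock: 11.48
position: [600.0, 200.4, 169.4]
ee_rot: [0.997, 0.077, -0.0, 0.0]
contact_force: [-0.5, -0.6, 0.2]
gripper_width: 40.5
grasp_force: 0.0
```

Call:
servo_tool([
  [[40,0,0,0,0,0,0]],
])

```text
clock: 11.6
position: [599.8, 200.4, 169.6]
ee_rot: [0.997, 0.077, -0.0, 0.0]
contact_force: [-0.6, 0.6, -0.1]
gripper_width: 39.9
grasp_force: 0.0
```

```bash
python3 -c "
from h import *
to(598,200,93,4.872)"
```

```text
shift [-1.8  0.1 76.6] turn [ 0.     0.    -0.005] joints [ 0.58  0.44 -0.06  0.   -1.07  1.15]
```

Call:
servo_tool([
  [[40,-1.8,0,40,0,0,0],[40,-1.8,0,70,0,0,0],[40,-1.8,0,76,0,0,0],[40,-1.8,0,76,0,0,0],[22,-1.8,0,76,0,0,0],[22,-1.8,0,76,0,0,0],[10,-1.8,0,76,0,0,0],[8,-1.8,0,76,0,0,0]],
])

```text
clock: 12.6
position: [598.0, 201.7, 95.2]
ee_rot: [0.997, 0.079, 0.001, -0.001]
contact_force: [-1.8, 3.6, 3.0]
gripper_width: 10.9
grasp_force: 60.3
```

Call:
servo_tool([
  [[0,0,0,0,0,0,0],[0,0,0,0,0,0,0]],
])

```text
clock: 12.85
position: [598.0, 201.8, 95.2]
ee_rot: [0.997, 0.079, 0.001, -0.001]
contact_force: [-3.1, 4.2, 1.9]
gripper_width: 10.5
grasp_force: 60.3
```

```bash
python3 -c "
from h import *
s=arm.read_state();print(s['contact_force'],s['wrist_torque'],s['position'],s['gripper_width'])"
```

```text
[-3.05643619  4.22749344  1.9297689 ] [ 1.13096231  0.75221117 -0.06918974] [597.97845213 201.76550192  95.17102402] 10.51599649045413
```

Call:
servo_tool([
  [[0,0,-2,0,0,0,0],[0,0,-2,0,0,0,0.06],[0,0,-2,0,0,0,0.12],[0,0,-2,0,0,0,0.18],[0,0,-2,0,0,0,0.24],[0,0,-2,0,0,0,0.3],[0,0,-2,0,0,0,0.36],[0,0,-2,0,0,0,0.42],[0,0,-2,0,0,0,0.42]],
])

```text
clock: 13.98
position: [598.0, 202.9, 95.1]
ee_rot: [0.991, -0.13, 0.001, -0.001]
contact_force: [-1.6, 2.4, 5.7]
gripper_width: 11.1
grasp_force: 60.7
```

```bash
python3 - <<'E'
from h import *
s=arm.read_state();print(s['contact_force'],s['wrist_torque'],s['position'],s['ee_rot'])
snap('top','t5.png');snap('scene','s5.png')
im=cv2.imread('pics/raw_t5.png')
a=cv2.resize(im[150:290,85:185],None,fx=4.2,fy=4.2,interpolation=cv2.INTER_CUBIC)
b=cv2.resize(cv2.imread('pics/raw_s5.png')[140:260,310:420],None,fx=3.4,fy=3.4,interpolation=cv2.INTER_CUBIC)
b=cv2.copyMakeBorder(b,0,a.shape[0]-b.shape[0],0,0,cv2.BORDER_CONSTANT)
cv2.imwrite('pics/c5.png',np.hstack([a,b]))
E
```

```text
[-1.62385874  2.40552062  5.6563676 ] [0.62821995 0.59085342 0.0333894 ] [597.97155531 202.85467258  95.11398084] [ 9.91449608e-01 -1.30484860e-01  9.01139609e-04 -7.50924222e-04]
```

View pics/c5.png

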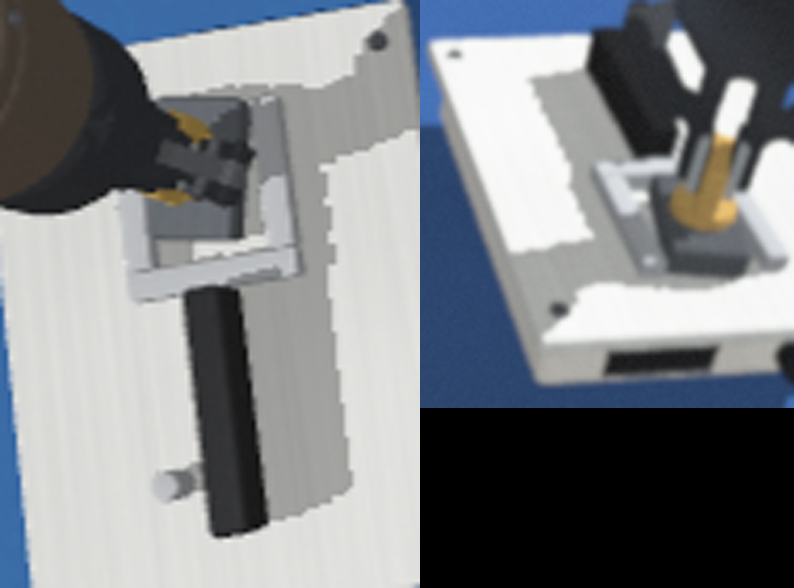

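The nut has turned about 0.15 inside the slot with the spanner still in place, as expected while slack is taken up. Continuing.

Call:
servo_tool([
  [[0,0,-0.5,0,0,0,0.05],[0,0,-0.5,0,0,0,0.1],[0,0,-0.5,0,0,0,0.15],[0,0,-0.5,0,0,0,0.2],[0,0,-0.5,0,0,0,0.25],[0,0,-0.5,0,0,0,0.3],[0,0,-0.5,0,0,0,0.35],[0,0,-0.5,0,0,0,0.35]],
])

```text
clock: 15.08
position: [598.3, 203.6, 95.1]
ee_rot: [0.954, -0.301, 0.001, -0.001]
contact_force: [-1.9, 3.9, 4.9]
gripper_width: 11.0
grasp_force: 60.6
```

```bash
python3 - <<'E'
from h import *
s=arm.read_state();print(s['contact_force'],s['wrist_torque'],s['position'],s['ee_rot'])
snap('top','t6.png');snap('scene','s6.png')
im=cv2.imread('pics/raw_t6.png')
a=cv2.resize(im[150:290,85:185],None,fx=4.2,fy=4.2,interpolation=cv2.INTER_CUBIC)
b=cv2.resize(cv2.imread('pics/raw_s6.png')[140:260,310:420],None,fx=3.4,fy=3.4,interpolation=cv2.INTER_CUBIC)
b=cv2.copyMakeBorder(b,0,a.shape[0]-b.shape[0],0,0,cv2.BORDER_CONSTANT)
cv2.imwrite('pics/c6.png',np.hstack([a,b]))
E
```

```text
[-1.91487183  3.93070684  4.8702937 ] [0.78009942 0.60353942 0.0129807 ] [598.32652202 203.63628926  95.12310674] [ 9.53627578e-01 -3.00985358e-01  9.36381320e-04 -1.17443137e-03]
```

View pics/c6.png

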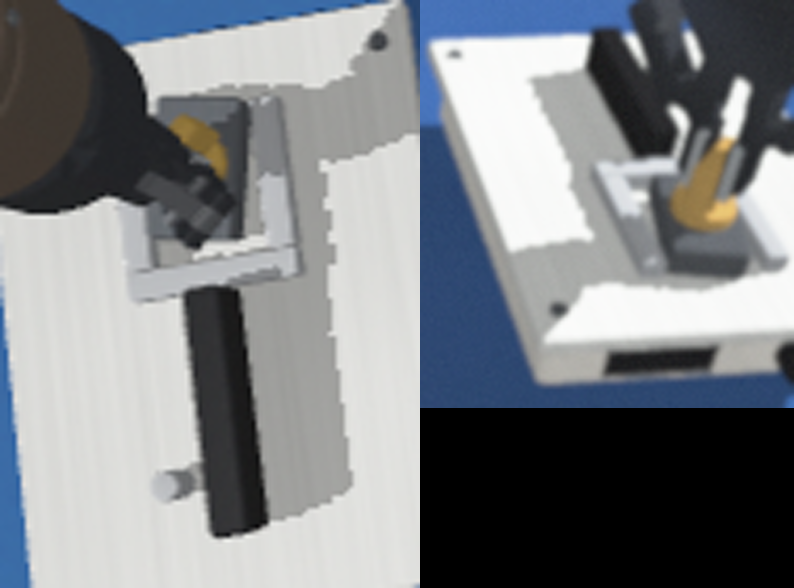

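Spanner and lower nut (about 0.17 turned) are holding while the bar turns. Jam is at about 0.6.

Call:
servo_tool([
  [[0,0,0,0,0,0,0.05],[0,0,0,0,0,0,0.1],[0,0,0,0,0,0,0.15],[0,0,0,0,0,0,0.2],[0,0,0,0,0,0,0.24],[0,0,0,0,0,0,0.28],[0,0,0,0,0,0,0.28]],
])

```text
clock: 16.05
position: [598.8, 204.1, 95.1]
ee_rot: [0.902, -0.431, 0.001, -0.002]
contact_force: [-1.1, 5.5, 5.3]
gripper_width: 11.0
grasp_force: 60.6
```

```bash
python3 - <<'E'
from h import *
s=arm.read_state();print(s['contact_force'],s['wrist_torque'],s['position'],s['ee_rot'])
snap('top','t7.png');snap('scene','s7.png')
im=cv2.imread('pics/raw_t7.png')
a=cv2.resize(im[150:290,85:185],None,fx=4.2,fy=4.2,interpolation=cv2.INTER_CUBIC)
b=cv2.resize(cv2.imread('pics/raw_s7.png')[140:260,310:420],None,fx=3.4,fy=3.4,interpolation=cv2.INTER_CUBIC)
b=cv2.copyMakeBorder(b,0,a.shape[0]-b.shape[0],0,0,cv2.BORDER_CONSTANT)
cv2.imwrite('pics/c7.png',np.hstack([a,b]))
for k in '67':
  d=cv2.absdiff(cv2.imread('pics/raw_t5.png'),cv2.imread(f'pics/raw_t{k}.png'))[225:280,120:160].max(2)
  print('handle change',(d>40).sum())
E
```

```text
[-1.12284423  5.4626287   5.28077199] [ 1.31852118  0.35878749 -0.01536369] [598.77269579 204.08529966  95.13424481] [ 0.90241855 -0.43085485  0.00109216 -0.00191288]
handle change 0
handle change 0
```

Call:
servo_tool([
  [[0,0,0,0,0,0,0.04],[0,0,0,0,0,0,0.08],[0,0,0,0,0,0,0.12],[0,0,0,0,0,0,0.12]],
])

```text
clock: 16.65
position: [598.9, 204.3, 95.1]
ee_rot: [0.876, -0.483, 0.001, -0.002]
contact_force: [-0.4, 6.0, 4.7]
gripper_width: 10.8
grasp_force: 61.0
```

```bash
python3 - <<'E'
from h import *
s=arm.read_state();print(s['contact_force'],s['wrist_torque'],s['position'],s['ee_rot'])
snap('top','t8.png');snap('scene','s8.png')
im=cv2.imread('pics/raw_t8.png')
a=cv2.resize(im[150:290,85:185],None,fx=4.2,fy=4.2,interpolation=cv2.INTER_CUBIC)
b=cv2.resize(cv2.imread('pics/raw_s8.png')[140:260,310:420],None,fx=3.4,fy=3.4,interpolation=cv2.INTER_CUBIC)
b=cv2.copyMakeBorder(b,0,a.shape[0]-b.shape[0],0,0,cv2.BORDER_CONSTANT)
cv2.imwrite('pics/c8.png',np.hstack([a,b]))
for k in '8':
  d=cv2.absdiff(cv2.imread('pics/raw_t5.png'),cv2.imread(f'pics/raw_t{k}.png'))[225:280,120:160].max(2)
  print('handle change',(d>40).sum())
E
```

```text
[-0.3679262   5.97831621  4.67113734] [1.40580646 0.33501398 0.61524907] [598.94946543 204.25198752  95.12964681] [ 0.87562985 -0.482977    0.00125164 -0.0020049 ]
handle change 674
```

View pics/c8.png

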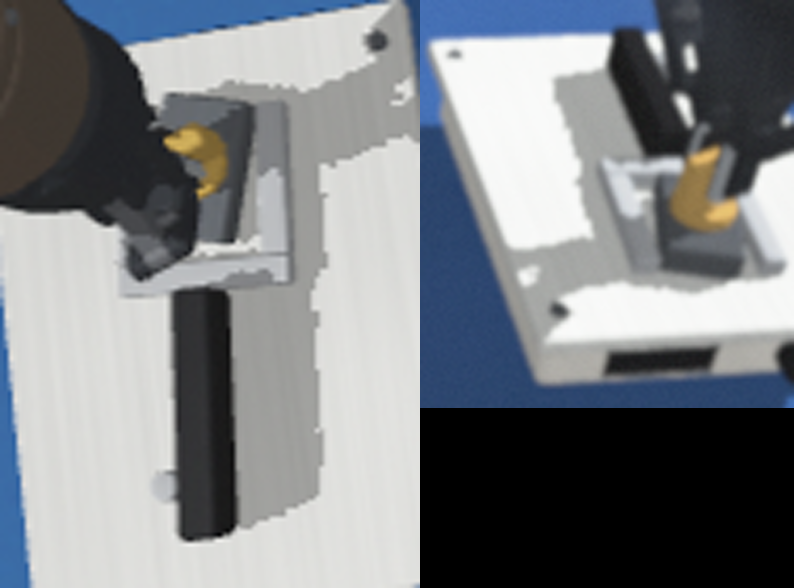

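Handle is against the pin and the torque has jumped to 0.6 N m, so the jam nut is tight. Releasing.

Call:
servo_tool([
  [[0,0,0,0,0,0,-0.02],[30,0,0,0,0,0,-0.02],[30,0,0,0,0,0,-0.02],[30,0,0,0,0,0,-0.02],[30,0,0,-20,0,0,-0.02],[30,0,0,-60,0,0,-0.02],[30,0,0,-110,0,0,-0.02],[30,0,0,-150,0,0,-0.02],[30,0,0,-150,0,0,-0.02]],
])

```text
clock: 17.88
position: [599.2, 202.9, 248.1]
ee_rot: [0.879, -0.476, 0.002, -0.003]
contact_force: [-0.4, 1.1, -0.7]
gripper_width: 30.3
grasp_force: 0.0
```

```bash
python3 - <<'E'
from h import *
s=arm.read_state();print(s['contact_force'],s['position'])
snap('top','t9.png');snap('scene','s9.png')
im=cv2.imread('pics/raw_t9.png')
a=cv2.resize(im[150:290,85:185],None,fx=4.2,fy=4.2,interpolation=cv2.INTER_CUBIC)
b=cv2.resize(cv2.imread('pics/raw_s9.png')[140:260,310:420],None,fx=3.4,fy=3.4,interpolation=cv2.INTER_CUBIC)
b=cv2.copyMakeBorder(b,0,a.shape[0]-b.shape[0],0,0,cv2.BORDER_CONSTANT)
cv2.imwrite('pics/c9.png',np.hstack([a,b]))
E
```

```text
[-0.36629198  1.13690727 -0.71672496] [599.23182612 202.92905806 248.10845643]
```

View pics/c9.png

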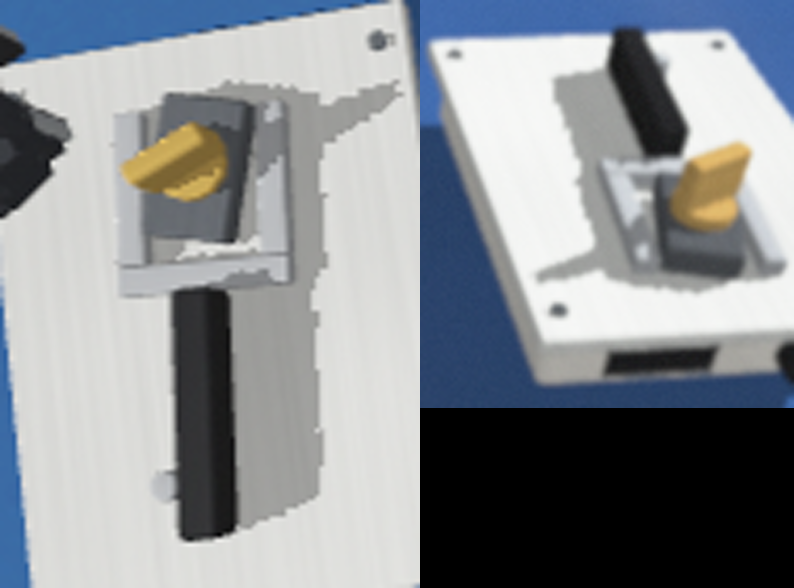

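The bar is free and turned. The spanner lies flat round the nut with its handle against the pin, and the gripper is well clear.

```bash
python3 -c "
from h import *
print(arm.job_done())"
```

```text
the job is handed in; nothing more can be done
None
```

I handed the job in at about 18 s of 56 s; no verdict came back. The wide spanner lies flat round the lower nut with its handle against the stop pin. The jam nut is tight (wrist torque jumped to about 0.6 N m when the handle met the pin), the lower nut is at roughly 0.28 rad by eye, and the gripper is clear.

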